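Shift the gear trainer from second to third

ROBOT

A 7-joint arm with a two-finger parallel gripper is mounted at the origin on the work surface. World frame = base frame: x ahead of the robot, y to its left, z up, the work surface at z = 0. Lengths are in mm, angles in rad, forces in N, time in s.
With the tool pointing down it reaches from about 400 to 900 mm from the base axis. Payload 5.6 kg.
Tool frame: the origin (TCP) lies on the centre line of the jaws, within the pads' length; the fingertips stand 8 mm ahead of it and the grasp point (between the pads) lies 11 mm behind it (tip_reach is the distance from the TCP to the fingertips, in mm); z points along the fingers, y is the direction in which the jaws open and shut (so a half turn about z gives the same grasp; the last joint's range is limited). The gripper opens to 92 mm and grips with 3 to 60 N. Pads are 20 mm wide; open, the fingers measure 128 mm over their backs; the gripper's body (75 mm by 189 mm) begins 69 mm behind the grasp point.
Start: joints at [1.119, 0.468, -0.012, 1.603, 0.006, 1.071, -0.056], TCP at [258.341, -596.463, 222.592] pointing down, gripper open.
Joint ranges: [-2.53, 2.53], [-0.31, 2.02], [-1.57, 1.55], [0.28, 2.44], [-1.29, 4.43], [0.15, 1.84], [-2.92, 2.92]. Speed limits (rad/s): [2.57, 2.57, 3.14, 3.14, 3.14, 3.14, 3.14].

INTERFACE

Orientations are given as a unit quaternion [w, x, y, z].
In Python, from rig import * gives the robot as it stands.
- The arm moves only by the tool play_rows, never from a script. Its argument "plan" is a list of rows, each an object of numbers: "x", "y", "z": the shift along the tool's x, y, z in mm; "spin": the turn about the tool's z in rad; "gripper": the opening, from -1 (shut) to 1 (fully open). A call has exactly 5 rows; each row shifts and turns the pose as measured when the row begins, along the tool's axes as they then stand; what a row does not reach is not made up. A row lasts 1/10 s, in which the tool goes at most 50 mm and 8.59 degrees, less where a joint would pass 70% of its speed; a pose out of reach is approached as far as the arm can. A call with a gripper value outside its range is refused whole. The fingers move at their own pace and stop on an object; the grip force is fixed at half the most. Time passes only in rows, so rows that do not move let the fingers close, or fill a call up. It gives the time, the measured TCP pose, the force and the opening at its end, in the units of the state.
- observe(): the state, without advancing time (a new reading comes with each control period).
- snapshot(name): name is "side" or "top"; returns the picture (384x512x3 uint8, red, green, blue); there is no depth.
- camera_params(name): a dict with "fx", "fy", "cx", "cy" (pixels), "R" (3x3) and "t" (3): a world point X has camera coordinates R X + t. Camera axes: x right, y down, z forward; pixel columns grow to the right and rows downward; lengths in mm; the calibration is good to about 2 mm. A picture is of the moment at which its call begins. camera_params takes no time and is no camera call.
- hand_in(): hands the job in, once; it reports no verdict.
The state is a dict: "t": time; "joint_pos": joint angles; "joint_vel": joint speeds; "joint_efforts": joint torques, N m; "position": TCP position; "tcp_rot": TCP orientation; "force": force on the tool from outside, world axes, zero at the start; "ft_torque": the same for the moment, N m; "opening": opening from 0.0 (shut) to 1.0 (fully open).
Only numpy, scipy, OpenCV 4.12 (cv2) and the standard library are available. Lean on these libraries where they do the work, as an engineer would, in place of code of your own. Each camera call takes 0.05 s, during which the arm holds its last target. There are 200 camera calls.

TASK

The gear-shift trainer on the classroom desk stands in second gear, the near left slot of its H-shaped gate as seen from the robot. With the fingertips push the lever forward into neutral, push it across to the right, then push it forward until it is fully home in third, the far right slot, and leave it there. Do not pull the lever up, do not run it into first or fourth on the way, and leave the cups and the other things on the desk where they are.

Things in the scene. Friction and masses are not known exactly. Their poses are not given: they have to be found in the camera images.
- trainer: grey gear-shift trainer screwed to the desk: a hollow housing 200 mm (x) by 170 mm (y), deck 87 mm high, with narrow feet reaching 101 mm out on either side. Origin at the centre of its underside; x points forward (away from the robot, turned by up to about 26 degrees), y to its left, z up. On the deck lies a bright steel gate plate, 108 x 100 mm, with the H-shaped opening
- gate (a point): centre of the H-shaped opening, on the plate's top face, 95 mm above the desk. Left and right slots, each 16 mm wide and 60 mm long, lie along the trainer's x at y = +18 and -18 mm, joined in the middle by the 16 mm wide neutral channel along y. Far left is first, near left second, far right third, near right fourth. Fixed tongues 20 mm wide part left from right
- knob (a point): middle of the black barrel knob, 34 mm in diameter, 44 mm tall (8 mm tapered ends), on top of the gear lever, leaning with it. It lies 155 mm above the lever's pivot, which is 15 mm above the trainer's origin: 170 mm over the desk when upright. Below it a steel stem, 10 mm in diameter, passes through the gate. The knob travels about +-45 mm forward and back, +-38 mm across
- shift_across (a joint): sideways lean of the gear lever, rad: -0.25 against its left stop, +0.25 against its right stop; left column -0.22, right column +0.22. Stiff pivot: it takes about 2 N at the knob to move and stays where it is left
- shift_forward (a joint): forward lean of the gear lever, rad: -0.29 fully back (second or fourth), 0 in neutral (it can pass across while within about +-0.04), +0.29 fully forward (first or third). About 2 N at the knob moves it; it stays where it is left
- gear_lever (a joint): how far the lever is pulled up along its own length, m: 0 down (normal), up to 0.015. A strong spring (16 N to begin with) holds it down
- cup_a: paper cup, open top, 76 mm across the rim, 90 mm tall, stands beside the trainer; origin at the centre of its underside
- cup_b: second paper cup like cup_a, stands on the other side of the trainer; origin at the centre of its underside
- mug: white mug, 80 mm across, 85 mm tall; origin at the centre of its underside
- marker: board marker, 133 mm long, 17 mm thick, lying on the desk between the robot and the trainer; origin under its middle, x along its length
- bottle: clear water bottle, 72 mm across, 220 mm tall, at the right of the desk; origin at the centre of its underside
- pencil_tin: grey pencil case, 200 x 75 x 50 mm, at the left of the desk; origin at the centre of its underside

How it is judged (in metres and radians):
On the way, in this order (a step that is already met when the one before it is completed fails the run):
1. the lever is out of second, in neutral on the left (value of joint shift_forward between -0.09 and 0.15 rad and value of joint shift_across below -0.02 rad), for 0.05 s.
2. the lever is across to the right, in neutral (value of joint shift_across above 0.14 rad and value of joint shift_forward between -0.15 and 0.15 rad), for 0.05 s.
3. the lever is fully forward in third (value of joint shift_forward above 0.23 rad and value of joint shift_across above 0.15 rad and value of joint gear_lever below 0.003 m), for 0.2 s.
At the end, for the whole second after the job is handed in: the lever rests in third, leaning forward more than 0.23 rad (of 0.29) in the right column (more than 0.15 rad to the right), fully down (less than 3 mm up), and every other thing on the desk is within 20 mm of where it began (all of step 3 and velocity of joint shift_forward between -0.03 and 0.03 rad/s and distance of each of cup_a, cup_b, mug, marker, bottle, pencil_tin from where it was at the start of the episode below 0.02 m); the robot touches nothing.
It fails at once if the lever is pulled up by more than 5 mm (value of joint gear_lever above 0.005 m).
It fails at once if the lever goes into first (more than halfway) (value of joint shift_forward above 0.17 rad and value of joint shift_across below -0.05 rad).
It fails at once if the lever goes into fourth (more than halfway) (value of joint shift_forward below -0.17 rad and value of joint shift_across above 0.05 rad).
It fails at once if something else on the desk is moved by more than 20 mm (distance of any of cup_a, cup_b, mug, marker, bottle, pencil_tin from where it was at the start of the episode above 0.02 m).
It also fails if it takes over 58 s, if anything falls off the work surface, if the arm or the gripper's body presses on something with over 40 N, if the wrist force passes 120 N, or if a joint passes its speed limit or range.

## Working session

There is one attempt and no reset: what is moved stays moved. The work goes in short steps, Python scripts to look and compute and a tool call to move; the robot and the scene stay as the last step left them, time stands still between calls to the robot, and variables do not carry over. Pictures are saved under pics/ and viewed, about 8 in all and at most 12, crops included, and the job is handed in when it is done.

Besides the shell and the picture viewer there is one more tool, called after "Emit:" as name(argument=value, ...), one argument or row to a line, values as JSON. play_rows: Moves the arm, as the interface text tells. Its arguments: {"type":"object","properties":{"plan":{"type":"array","items":{"type":"object","properties":{"x":{"type":"number"},"y":{"type":"number"},"z":{"type":"number"},"spin":{"type":"number"},"gripper":{"type":"number"}}}}},"required":["plan"]}

```bash
mkdir -p pics; python3 - <<'E'
from rig import *
import cv2,numpy as np
for n in("side","top"):
    cv2.imwrite(f"pics/{n}0.png",cv2.resize(snapshot(n)[:,:,::-1],(800,600),interpolation=cv2.INTER_CUBIC))
    c=camera_params(n);print(n,c, -np.array(c["R"]).T@np.array(c["t"]))
s=observe();print(s["t"],s["position"],s["tcp_rot"],s["force"],s["opening"])
E
```

```text
side {'fx': 431.34744085702, 'fy': 431.34744085702, 'cx': 254.10742217517804, 'cy': 185.07603199726174, 'R': array([[ 0.99126832, -0.1318547 , -0.0012069 ],
       [-0.09214368, -0.68612025, -0.72162909],
       [ 0.09432211,  0.71543927, -0.69227884]]), 't': array([-478.70829292,  144.65193368, 1637.31959641])} [  333.42169082 -1135.27405238  1237.28900201]
top {'fx': 401.00694750611615, 'fy': 401.00694750611615, 'cx': 256.01348682443677, 'cy': 187.11934576184652, 'R': array([[-1.87358698e-02, -9.99824361e-01,  4.62333795e-04],
       [-9.77637854e-01,  1.82232352e-02, -2.09504512e-01],
       [ 2.09459289e-01, -4.37724427e-03, -9.77807571e-01]]), 't': array([  17.12553612,  515.97599922, 1187.77969781])} [ 255.9670391    12.91897808 1269.51136316]
0.1 [ 258.13508636 -595.99249076  221.7373491 ] [-7.69247955e-04  9.79186312e-01  2.02961901e-01 -2.05850092e-04] [-0.4077859   0.1115231   0.66115011] 1.0012940445789207
```

View pics/side0.png

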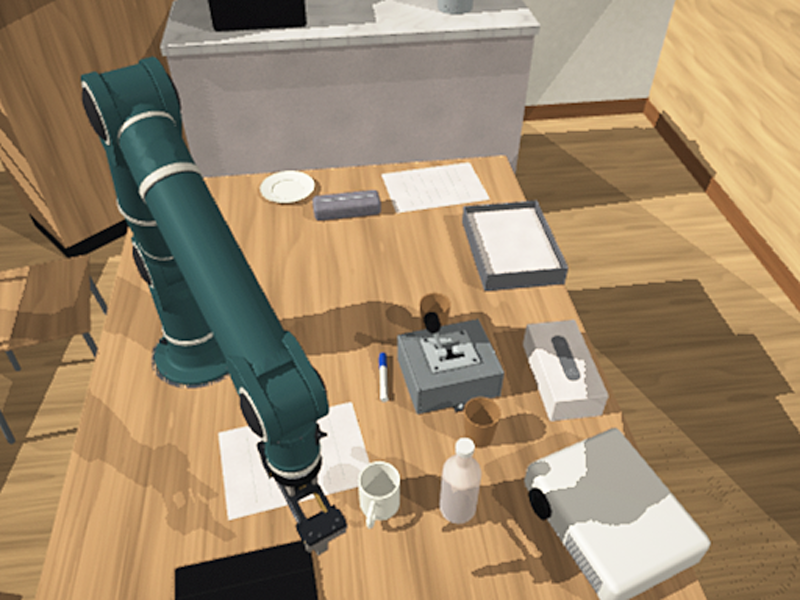

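View pics/top0.png

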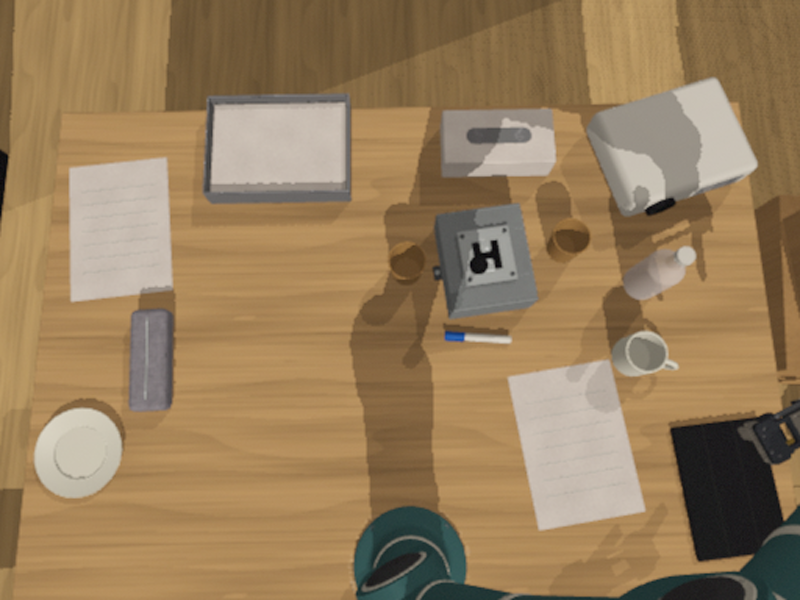

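The top view shows the trainer around (487,258) with a cup on each side at (407,262) and (570,240). The marker is in front at (478,338). The knob is at about (478,265) in the top view and (432,322) in the side view. I'll enlarge both.

```bash
python3 - <<'E'
import cv2
from rig import *
a=snapshot("top")[120:210,240:360,::-1]
cv2.imwrite("pics/topc.png",cv2.resize(a,(800,600),interpolation=cv2.INTER_CUBIC))
a=snapshot("side")[180:285,235:375,::-1]
cv2.imwrite("pics/sidec.png",cv2.resize(a,(800,600),interpolation=cv2.INTER_CUBIC))
E
```

```text
(no output)
```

View pics/topc.png

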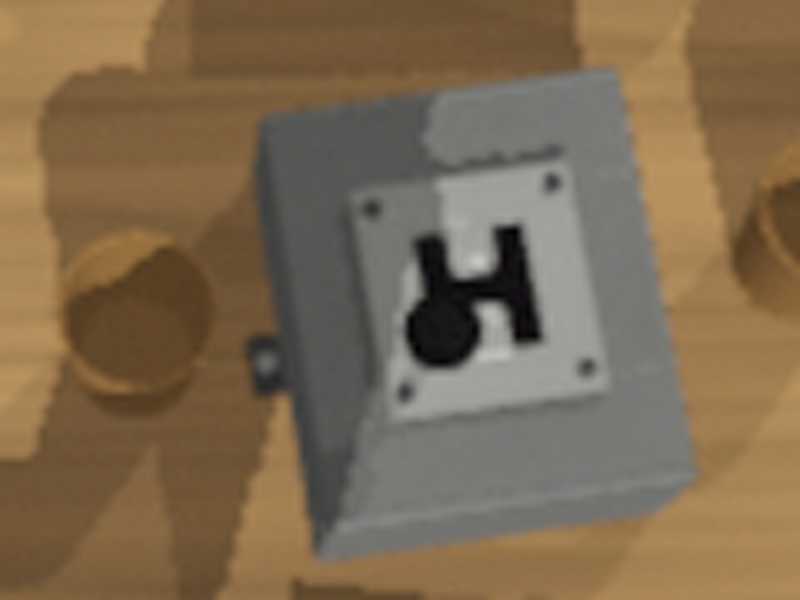

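View pics/sidec.png

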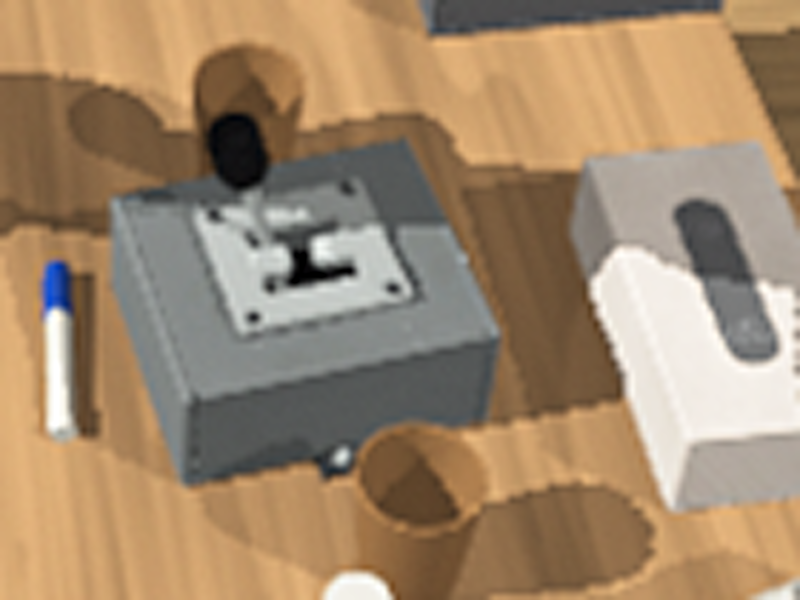

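Readings from the crops:
- **Plate corners (top crop):** (352,190), (572,160), (608,388), (388,420).
- **Knob:** (443,328) in the top crop and (238,150) in the side crop.

```bash
cat > h.py <<'E'
from rig import *
import numpy as np
def ray(n,u,v):
    c=camera_params(n);R=np.array(c["R"]);t=np.array(c["t"])
    return -R.T@t, R.T@np.array([(u-c["cx"])/c["fx"],(v-c["cy"])/c["fy"],1])
def onz(n,u,v,z):
    o,d=ray(n,u,v);return o+d*(z-o[2])/d[2]
def tri(a,b):
    A=[];B=[]
    for o,d in(a,b):
        d=d/np.linalg.norm(d);P=np.eye(3)-np.outer(d,d);A.append(P);B.append(P@o)
    x=np.linalg.lstsq(np.vstack(A),np.hstack(B),rcond=None)[0]
    return x,[np.linalg.norm(p@x-q) for p,q in zip(A,B)]
T=lambda x,y:(240+x/6.6667-.5,120+y/6.6667-.5)
S=lambda x,y:(235+x/5.7143-.5,180+y/5.7143-.5)
E
python3 - <<'E'
from h import *
np.set_printoptions(precision=1,suppress=True)
for nm,f,C in(("top",T,[(352,190),(572,160),(608,388),(388,420)]),("side",S,[(193,207),(358,180),(417,298),(245,337)])):
    P=[onz(nm,*f(*c),95) for c in C];print(nm,np.array(P),np.mean(P,0))
    print([np.linalg.norm(P[i]-P[i-1]) for i in range(4)])
    for i in range(4):
        d=P[i]-P[i-1];print(np.degrees(np.arctan2(d[1],d[0])))
k,e=tri(ray("top",*T(443,328)),ray("side",*S(238,150)));print("knob",k,e)
print("cups",onz("top",*T(137,315),90),onz("top",570/1.5625,236/1.5625,90))
print("boxtop far", onz("top",500/1.5625,175/1.5625,90))
E
```

```text
top [[ 627.9 -105.6   95. ]
 [ 640.4 -207.4   95. ]
 [ 532.4 -217.7   95. ]
 [ 519.4 -117.8   95. ]] [ 580.  -162.1   95. ]
[np.float64(109.13515811459835), np.float64(102.5128592325806), np.float64(108.52245223542079), np.float64(100.78007568026547)]
6.384057273052295
-82.98073437450931
-174.53564444093544
97.3865107866425
side [[ 518.3 -117.8   95. ]
 [ 624.8 -109.    95. ]
 [ 640.4 -208.4   95. ]
 [ 532.7 -224.3   95. ]] [ 579.1 -164.9   95. ]
[np.float64(107.4969814687094), np.float64(106.91369647472163), np.float64(100.65934963570702), np.float64(108.825628534576)]
97.72612533736589
4.713154922431957
-81.1054041408408
-171.62155679079262
knob [ 542.7 -135.5  162.3] [np.float64(1.4273663256522027), np.float64(1.4273663256518363)]
cups [571.7  -5.8  90. ] [ 615.6 -328.1   90. ]
boxtop far [ 745.6 -197.4   90. ]
```

Gate centre is about (580,-163) with a yaw of about 7°. The knob is at (543,-135,162), and its height matches the expected ~160. I'll push with shut fingers, starting by rising, shutting and aligning the tool with the trainer.

Emit:
play_rows(
  plan=[
    {"x": 0,"y": 0,"z": -45,"spin": 0.14,"gripper": -1},
    {"x": 0,"y": 0,"z": -45,"spin": 0.14,"gripper": -1},
    {"x": 0,"y": 0,"z": -40,"spin": 0,"gripper": -1},
    {"x": 0,"y": 0,"z": 0,"spin": 0,"gripper": -1},
    {"x": 0,"y": 0,"z": 0,"spin": 0,"gripper": -1},
  ],
)

```text
t: 0.7
position: [257.6, -595.1, 353.5]
tcp_rot: [-0.004, 0.998, 0.059, -0.001]
force: [-0.4, -0.5, -0.6]
opening: 0.585
```

```bash
cat >> h.py <<'E'
G=np.array([580,-163.,0]);YAW=np.radians(7)
def loc(p):
    c,s=np.cos(YAW),np.sin(YAW);d=np.array(p)-G;return np.array([c*d[0]+s*d[1],-s*d[0]+c*d[1],d[2]])
from scipy.spatial.transform import Rotation as Ro
def st(target=None):
    s=observe();q=s["tcp_rot"];R=Ro.from_quat([q[1],q[2],q[3],q[0]]).as_matrix()
    print("t",s["t"],"pos",s["position"].round(1),"loc",loc(s["position"]).round(1),"toolx yaw",np.degrees(np.arctan2(R[1,0],R[0,0])).round(2),"F",s["force"].round(1),"open",round(s["opening"],2))
    if target is not None:
        c,q=np.cos(YAW),np.sin(YAW);w=G+np.array([c*target[0]-q*target[1],q*target[0]+c*target[1],target[2]])
        print("move tool",(R.T@(w-s["position"])).round(1))
E
python3 -c "
from h import *
st((-90,32,350))"
```

```text
t 0.7 pos [ 257.6 -595.1  353.5] loc [-372.6 -389.6  353.5] toolx yaw 6.71 F [-0.4 -0.5 -0.6] open 0.59
move tool [ 280.5 -423.     5.9]
```

Emit:
play_rows(
  plan=[
    {"x": 25,"y": -38,"z": 0,"gripper": -1},
    {"x": 25,"y": -38,"z": 0,"gripper": -1},
    {"x": 25,"y": -38,"z": 0,"gripper": -1},
    {"x": 25,"y": -38,"z": 0,"gripper": -1},
    {"x": 25,"y": -38,"z": 0,"gripper": -1},
  ],
)

```text
validation failed for argument at $.pl...
```

Emit:
play_rows(
  plan=[
    {"x": 25,"y": -38,"z": 0,"gripper": -1},
    {"x": 25,"y": -38,"z": 0,"gripper": -1},
    {"x": 25,"y": -38,"z": 0,"gripper": -1},
    {"x": 25,"y": -38,"z": 0,"gripper": -1},
    {"x": 25,"y": -38,"z": 0,"gripper": -1},
  ],
)

```text
validation failed for argument at $.pl...
```

```bash
python3 -c "
from h import *
st((-90,32,156))"
```

```text
t 0.7 pos [ 257.6 -595.1  353.5] loc [-372.6 -389.6  353.5] toolx yaw 6.71 F [-0.4 -0.5 -0.6] open 0.59
move tool [ 281.  -421.5  199.9]
```

Every row needs a spin value, so I'll include it.

Emit:
play_rows(
  plan=[
    {"x": 25,"y": -38,"z": 0,"spin": 0,"gripper": -1},
    {"x": 25,"y": -38,"z": 0,"spin": 0,"gripper": -1},
    {"x": 25,"y": -38,"z": 0,"spin": 0,"gripper": -1},
    {"x": 25,"y": -38,"z": 0,"spin": 0,"gripper": -1},
    {"x": 25,"y": -38,"z": 0,"spin": 0,"gripper": -1},
  ],
)

```text
t: 1.2
position: [356.3, -389.6, 346.4]
tcp_rot: [-0.007, 0.999, 0.052, -0.006]
force: [0.7, 0.3, 0.3]
opening: 0.148
```

Emit:
play_rows(
  plan=[
    {"x": 25,"y": -38,"z": 0,"spin": 0,"gripper": -1},
    {"x": 25,"y": -38,"z": 0,"spin": 0,"gripper": -1},
    {"x": 25,"y": -38,"z": 0,"spin": 0,"gripper": -1},
    {"x": 25,"y": -38,"z": 0,"spin": 0,"gripper": -1},
    {"x": 25,"y": -38,"z": 0,"spin": 0,"gripper": -1},
  ],
)

```text
t: 1.7
position: [460.5, -176.9, 341.4]
tcp_rot: [-0.009, 0.999, 0.052, -0.01]
force: [1.3, 0.4, 0.7]
opening: 0.004
```

```bash
python3 -c "
from h import *
st((-90,32,156))"
```

```text
t 1.7 pos [ 460.5 -176.9  341.4] loc [-120.3    0.7  341.4] toolx yaw 6.01 F [1.3 0.4 0.7] open 0.0
move tool [ 33.3 -28.2 185.4]
```

Emit:
play_rows(
  plan=[
    {"x": 8,"y": -8,"z": 37,"spin": -0.02,"gripper": -1},
    {"x": 8,"y": -8,"z": 37,"spin": 0,"gripper": -1},
    {"x": 8,"y": -8,"z": 37,"spin": 0,"gripper": -1},
    {"x": 8,"y": -5,"z": 37,"spin": 0,"gripper": -1},
    {"x": 0,"y": 0,"z": 35,"spin": 0,"gripper": -1},
  ],
)

```text
t: 2.2
position: [489.2, -130.2, 153.0]
tcp_rot: [-0.01, 0.997, 0.071, -0.007]
force: [0.4, 0.1, -0.7]
opening: 0.003
```

```bash
python3 - <<'E'
from h import *
import cv2
st((-27,32,156))
a=snapshot("top")[120:210,240:360,::-1];b=snapshot("side")[180:285,235:375,::-1]
cv2.imwrite("pics/m1.png",np.hstack([cv2.resize(x,(400,300),interpolation=cv2.INTER_CUBIC) for x in(a,b)]))
E
```

```text
t 2.2 pos [ 489.2 -130.2  153. ] loc [-86.1  43.7 153. ] toolx yaw 8.12 F [ 0.4  0.1 -0.7] open 0.0
move tool [58.8 12.7 -4. ]
```

View pics/m1.png

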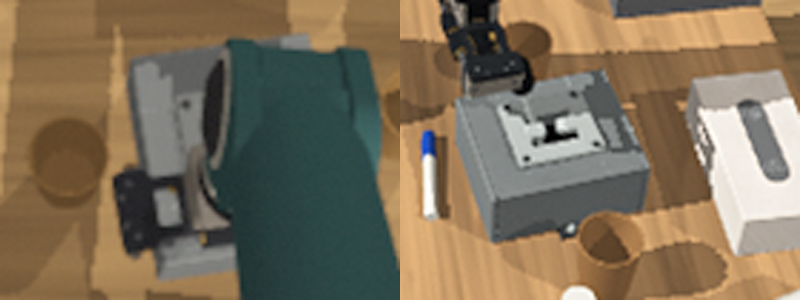

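The side view shows the fingertips just behind the knob, which is at (517,77). I'll centre sideways, then push forward gently.

Emit:
play_rows(
  plan=[
    {"x": 0,"y": 12,"z": -3,"spin": 0.02,"gripper": -1},
    {"x": 10,"y": 0,"z": 0,"spin": 0,"gripper": -1},
    {"x": 10,"y": 0,"z": 0,"spin": 0,"gripper": -1},
    {"x": 10,"y": 0,"z": 0,"spin": 0,"gripper": -1},
    {"x": 8,"y": 0,"z": 0,"spin": 0,"gripper": -1},
  ],
)

```text
t: 2.8
position: [528.7, -141.0, 157.7]
tcp_rot: [-0.01, 0.998, 0.058, -0.01]
force: [-2.6, 0.4, 1.7]
opening: 0.007
```

```bash
python3 - <<'E'
from h import *
st((-27,32,156))
E
```

```text
t 2.8 pos [ 528.7 -141.   157.7] loc [-48.2  28.1 157.7] toolx yaw 6.62 F [-2.6  0.4  1.7] open 0.01
move tool [21.2 -4.   1.4]
```

In contact at about 2.6 N, as expected. I'll continue to neutral.

Emit:
play_rows(
  plan=[
    {"x": 6,"y": -1,"z": 0,"spin": 0,"gripper": -1},
    {"x": 6,"y": -1,"z": 0,"spin": 0,"gripper": -1},
    {"x": 5,"y": 0,"z": 0,"spin": 0,"gripper": -1},
    {"x": 2,"y": 0,"z": 0,"spin": 0,"gripper": -1},
    {"x": 0,"y": 0,"z": 0,"spin": 0,"gripper": -1},
  ],
)

```text
t: 3.3
position: [550.4, -136.2, 158.4]
tcp_rot: [-0.009, 0.998, 0.058, -0.009]
force: [-2.5, 0.1, 2.4]
opening: 0.004
```

```bash
python3 - <<'E'
from h import *
import cv2
st((-27,32,156))
b=snapshot("side")[180:255,245:345,::-1]
cv2.imwrite("pics/m2.png",cv2.resize(b,(800,600),interpolation=cv2.INTER_CUBIC))
# predicted knob pixel (upright, left) in crop
c=camera_params("side")
def px(l):
    cs,q=np.cos(YAW),np.sin(YAW);w=G+np.array([cs*l[0]-q*l[1],q*l[0]+cs*l[1],l[2]])
    p=np.array(c["R"])@w+np.array(c["t"]);return ((c["fx"]*p[0]/p[2]+c["cx"]+.5-245)*8,(c["fy"]*p[1]/p[2]+c["cy"]+.5-180)*8)
for l in[(0,33,166),(-10,33,166),(10,33,166),(0,18,95)]:print(l,np.round(px(l)))
E
```

```text
t 3.3 pos [ 550.4 -136.2  158.4] loc [-26.2  30.2 158.4] toolx yaw 6.7 F [-2.5  0.1  2.4] open 0.0
move tool [-0.8 -1.8  2.5]
(0, 33, 166) [331. 187.]
(-10, 33, 166) [309. 191.]
(10, 33, 166) [353. 183.]
(0, 18, 95) [333. 322.]
```

View pics/m2.png

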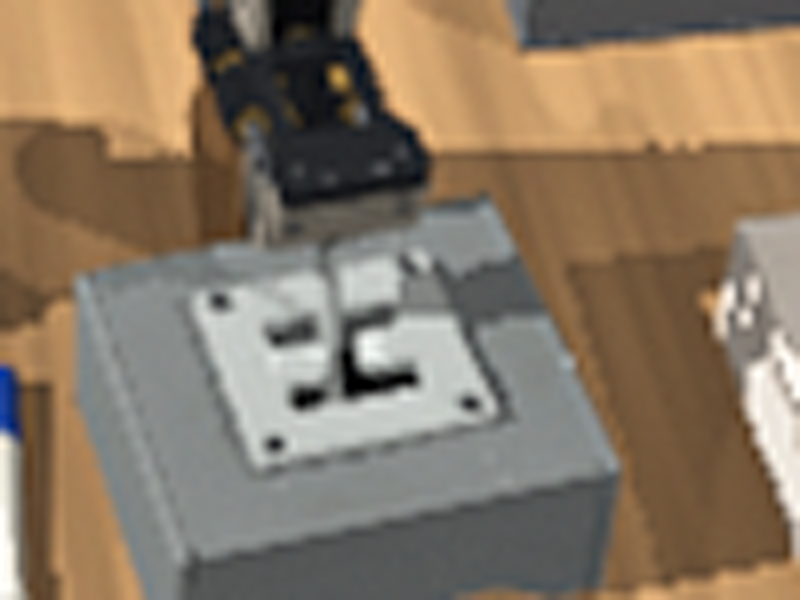

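The stem stands at (335,325) in the left slot, and the predicted neutral pixel is (333,322), so the lever is in neutral. I'll back off, rise and go around to its left side.

Emit:
play_rows(
  plan=[
    {"x": -20,"y": 0,"z": 0,"spin": 0,"gripper": -1},
    {"x": -5,"y": 0,"z": -35,"spin": 0,"gripper": -1},
    {"x": 0,"y": 0,"z": -35,"spin": 0,"gripper": -1},
    {"x": 20,"y": -35,"z": 0,"spin": 0,"gripper": -1},
    {"x": 30,"y": -30,"z": 0,"spin": 0,"gripper": -1},
  ],
)

```text
t: 3.85
position: [567.4, -74.6, 230.9]
tcp_rot: [-0.009, 0.999, 0.052, -0.008]
force: [0.8, 0.2, 0.3]
opening: 0.007
```

```bash
python3 - <<'E'
from h import *
st((0,90,158))
E
```

```text
t 3.85 pos [567.4 -74.6 230.9] loc [ -1.7  89.3 230.9] toolx yaw 6.0 F [0.8 0.2 0.3] open 0.01
move tool [ 2.8  0.6 72.9]
```

Emit:
play_rows(
  plan=[
    {"x": 1,"y": 0,"z": 25,"spin": -0.02,"gripper": -1},
    {"x": 1,"y": 0,"z": 25,"spin": 0,"gripper": -1},
    {"x": 0,"y": 0,"z": 23,"spin": 0,"gripper": -1},
    {"x": 0,"y": 0,"z": 0,"spin": 0,"gripper": -1},
    {"x": 0,"y": 0,"z": 0,"spin": 0,"gripper": -1},
  ],
)

```text
t: 4.35
position: [574.9, -64.9, 158.6]
tcp_rot: [-0.01, 0.998, 0.067, -0.002]
force: [1.1, 0.1, 0.2]
opening: 0.004
```

```bash
python3 - <<'E'
from h import *
import cv2
st((0,45,158))
b=snapshot("side")[180:255,245:345,::-1]
cv2.imwrite("pics/m3.png",cv2.resize(b,(800,600),interpolation=cv2.INTER_CUBIC))
E
```

```text
t 4.35 pos [574.9 -64.9 158.6] loc [  6.9  98.  158.6] toolx yaw 7.74 F [1.1 0.1 0.2] open 0.0
move tool [-7.6 52.9 -0.5]
```

View pics/m3.png

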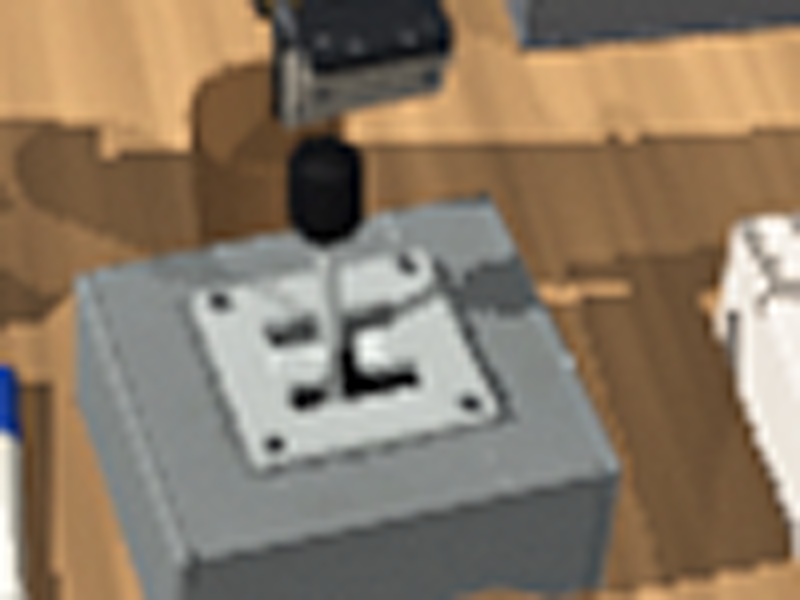

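The knob stands at (326,190) against a predicted neutral of (331,187). That is about -0.015 rad, so it is in neutral. Now I'll push right.

Emit:
play_rows(
  plan=[
    {"x": -8,"y": 6,"z": 0,"spin": 0,"gripper": -1},
    {"x": 0,"y": 10,"z": 0,"spin": 0,"gripper": -1},
    {"x": 0,"y": 10,"z": 0,"spin": 0,"gripper": -1},
    {"x": 0,"y": 10,"z": 0,"spin": 0,"gripper": -1},
    {"x": 0,"y": 8,"z": 0,"spin": 0,"gripper": -1},
  ],
)

```text
t: 4.9
position: [574.8, -112.4, 162.5]
tcp_rot: [-0.01, 0.998, 0.067, 0.002]
force: [-0.2, 2.4, 2.3]
opening: 0.006
```

```bash
python3 - <<'E'
from h import *
st((-1,5,158))
E
```

```text
t 4.9 pos [ 574.8 -112.4  162.5] loc [  1.   50.8 162.5] toolx yaw 7.72 F [-0.2  2.4  2.3] open 0.01
move tool [-2.6 45.9  3.6]
```

Emit:
play_rows(
  plan=[
    {"x": -1,"y": 8,"z": 1,"spin": 0,"gripper": -1},
    {"x": -1,"y": 8,"z": 1,"spin": 0,"gripper": -1},
    {"x": 0,"y": 8,"z": 1,"spin": 0,"gripper": -1},
    {"x": 0,"y": 8,"z": 0,"spin": 0,"gripper": -1},
    {"x": 0,"y": 6,"z": 0,"spin": 0,"gripper": -1},
  ],
)

```text
t: 5.4
position: [578.8, -153.7, 158.8]
tcp_rot: [-0.011, 0.998, 0.067, 0.003]
force: [-0.4, 1.9, 1.5]
opening: 0.003
```

```bash
python3 - <<'E'
from h import *
st((-1,-1,158))
E
```

```text
t 5.4 pos [ 578.8 -153.7  158.8] loc [ -0.    9.4 158.8] toolx yaw 7.7 F [-0.4  1.9  1.5] open 0.0
move tool [-1.1 10.4  0.6]
```

Emit:
play_rows(
  plan=[
    {"x": 0,"y": 4,"z": 0,"spin": 0,"gripper": -1},
    {"x": 0,"y": 4,"z": 0,"spin": 0,"gripper": -1},
    {"x": 0,"y": 3,"z": 0,"spin": 0,"gripper": -1},
    {"x": 0,"y": 0,"z": 0,"spin": 0,"gripper": -1},
    {"x": 0,"y": 0,"z": 0,"spin": 0,"gripper": -1},
  ],
)

```text
t: 5.9
position: [580.2, -166.6, 157.7]
tcp_rot: [-0.011, 0.998, 0.067, 0.002]
force: [-0.1, 1.8, 0.9]
opening: 0.003
```

```bash
python3 - <<'E'
from h import *
st((-1,-1,158))
E
```

```text
t 5.9 pos [ 580.2 -166.6  157.7] loc [ -0.3  -3.6 157.7] toolx yaw 7.65 F [-0.1  1.8  0.9] open 0.0
move tool [-0.7 -2.6 -0.3]
```

No stop felt yet. I'll back off and look.

Emit:
play_rows(
  plan=[
    {"x": 0,"y": -20,"z": 0,"spin": 0,"gripper": -1},
    {"x": 0,"y": -40,"z": 0,"spin": 0,"gripper": -1},
    {"x": 0,"y": -20,"z": 0,"spin": 0,"gripper": -1},
    {"x": 0,"y": 0,"z": 0,"spin": 0,"gripper": -1},
    {"x": 0,"y": 0,"z": 0,"spin": 0,"gripper": -1},
  ],
)

```text
t: 6.4
position: [568.6, -89.1, 158.7]
tcp_rot: [-0.008, 0.998, 0.065, 0.002]
force: [0.1, 0.3, 0.5]
opening: 0.006
```

```bash
python3 - <<'E'
from h import *
import cv2
st((-1,-6,158))
b=snapshot("side")[180:255,245:345,::-1]
cv2.imwrite("pics/m4.png",cv2.resize(b,(800,600),interpolation=cv2.INTER_CUBIC))
c=camera_params("side")
for f,a in[(0,.14),(0,.18),(0,.22),(0,.25),(-.04,.22),(.29,.22)]:
    l=np.array([155*np.sin(f)*np.cos(a),-155*np.sin(a)*np.cos(f),15+155*np.cos(f)*np.cos(a)])
    cs,q=np.cos(YAW),np.sin(YAW);w=G+np.array([cs*l[0]-q*l[1],q*l[0]+cs*l[1],l[2]])
    p=np.array(c["R"])@w+np.array(c["t"]);print(f,a,np.round([(c["fx"]*p[0]/p[2]+c["cx"]+.5-245)*8,(c["fy"]*p[1]/p[2]+c["cy"]+.5-180)*8]))
E
```

```text
t 6.4 pos [568.6 -89.1 158.7] loc [ -2.3  74.8 158.7] toolx yaw 7.49 F [0.1 0.3 0.5] open 0.01
move tool [ 0.6 80.8 -0.6]
0 0.14 [371. 274.]
0 0.18 [375. 286.]
0 0.22 [380. 299.]
0 0.25 [383. 308.]
-0.04 0.22 [366. 301.]
0.29 0.22 [476. 287.]
```

View pics/m4.png

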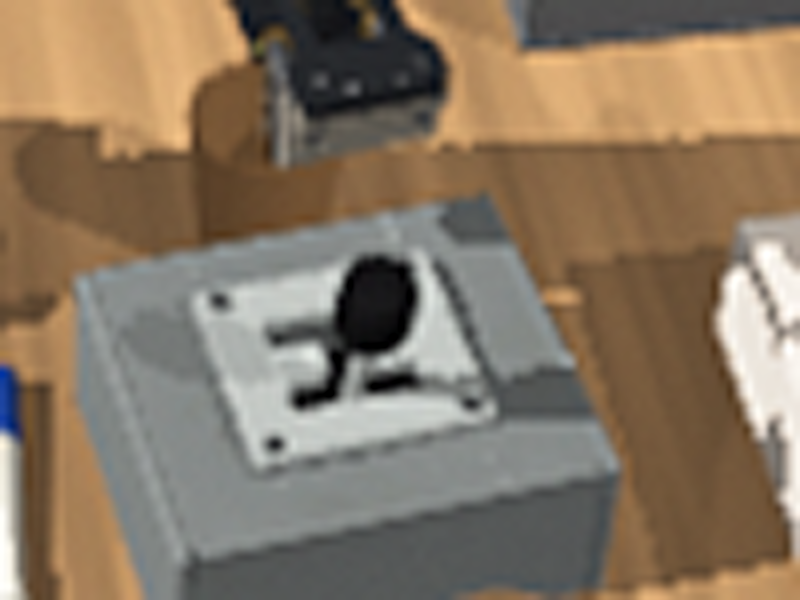

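The knob is at (376,305), which is across ≈ 0.23 and forward ≈ 0: fully right and in neutral. Next I'll go behind it.

Emit:
play_rows(
  plan=[
    {"x": 0,"y": 0,"z": -35,"spin": 0,"gripper": -1},
    {"x": -30,"y": 0,"z": -30,"spin": 0,"gripper": -1},
    {"x": -30,"y": 35,"z": 0,"spin": 0,"gripper": -1},
    {"x": 0,"y": 40,"z": 0,"spin": 0,"gripper": -1},
    {"x": 0,"y": 30,"z": 0,"spin": 0,"gripper": -1},
  ],
)

```text
t: 6.95
position: [521.1, -208.8, 224.4]
tcp_rot: [-0.007, 0.998, 0.065, 0.002]
force: [0.5, 0.1, 0.2]
opening: 0.002
```

```bash
python3 - <<'E'
from h import *
st((-60,-35,156))
E
```

```text
t 6.95 pos [ 521.1 -208.8  224.4] loc [-64.1 -38.3 224.4] toolx yaw 7.47 F [0.5 0.1 0.2] open 0.0
move tool [ 3.8 -2.3 68.5]
```

Emit:
play_rows(
  plan=[
    {"x": 0,"y": 0,"z": 25,"spin": 0,"gripper": -1},
    {"x": 0,"y": 0,"z": 25,"spin": 0,"gripper": -1},
    {"x": 0,"y": 0,"z": 16,"spin": 0,"gripper": -1},
    {"x": 0,"y": 0,"z": 0,"spin": 0,"gripper": -1},
    {"x": 0,"y": 0,"z": 0,"spin": 0,"gripper": -1},
  ],
)

```text
t: 7.45
position: [519.4, -225.5, 157.5]
tcp_rot: [-0.003, 0.999, 0.054, 0.003]
force: [0.9, -0.3, -0.4]
opening: 0.002
```

```bash
python3 - <<'E'
from h import *
st((15,-35,156))
E
```

```text
t 7.45 pos [ 519.4 -225.5  157.5] loc [-67.8 -54.6 157.5] toolx yaw 6.18 F [ 0.9 -0.3 -0.4] open 0.0
move tool [ 82.5 -20.8   2. ]
```

Emit:
play_rows(
  plan=[
    {"x": 0,"y": -19,"z": 0,"spin": 0,"gripper": -1},
    {"x": 10,"y": 0,"z": 0,"spin": 0,"gripper": -1},
    {"x": 10,"y": 0,"z": 0,"spin": 0,"gripper": -1},
    {"x": 10,"y": 0,"z": 0,"spin": 0,"gripper": -1},
    {"x": 8,"y": 0,"z": 0,"spin": 0,"gripper": -1},
  ],
)

```text
t: 7.95
position: [559.4, -206.9, 162.0]
tcp_rot: [-0.001, 0.999, 0.052, 0.005]
force: [-0.6, 0.2, -0.3]
opening: 0.007
```

```bash
python3 - <<'E'
from h import *
st((15,-35,156))
E
```

```text
t 7.95 pos [ 559.4 -206.9  162. ] loc [-25.8 -41.  162. ] toolx yaw 5.91 F [-0.6  0.2 -0.3] open 0.01
move tool [40.6 -6.8  6.4]
```

Emit:
play_rows(
  plan=[
    {"x": 8,"y": -2,"z": 3,"spin": 0,"gripper": -1},
    {"x": 8,"y": -2,"z": 2,"spin": 0,"gripper": -1},
    {"x": 8,"y": -2,"z": 2,"spin": 0,"gripper": -1},
    {"x": 6,"y": 0,"z": 1,"spin": 0,"gripper": -1},
    {"x": 5,"y": 0,"z": 0,"spin": 0,"gripper": -1},
  ],
)

```text
t: 8.45
position: [595.7, -198.6, 153.0]
tcp_rot: [-0.0, 0.999, 0.051, 0.003]
force: [-2.4, -0.5, -0.6]
opening: 0.004
```

```bash
python3 - <<'E'
from h import *
st((20,-35,156))
E
```

```text
t 8.45 pos [ 595.7 -198.6  153. ] loc [ 11.3 -37.2 153. ] toolx yaw 5.83 F [-2.4 -0.5 -0.6] open 0.0
move tool [ 8.7 -2.4 -2.9]
```

Force on the tool is still about 2.4 N. I'll press on in small steps to the end stop.

Emit:
play_rows(
  plan=[
    {"x": 4,"y": 0,"z": 0,"spin": 0,"gripper": -1},
    {"x": 4,"y": 0,"z": 0,"spin": 0,"gripper": -1},
    {"x": 2,"y": 0,"z": 0,"spin": 0,"gripper": -1},
    {"x": 2,"y": 0,"z": 0,"spin": 0,"gripper": -1},
    {"x": 1,"y": 0,"z": 0,"spin": 0,"gripper": -1},
  ],
)

```text
t: 8.95
position: [606.4, -197.0, 151.1]
tcp_rot: [-0.001, 0.999, 0.051, -0.001]
force: [-4.5, -0.9, 1.5]
opening: 0.007
```

```bash
python3 - <<'E'
from h import *
st((20,-35,156))
E
```

```text
t 8.95 pos [ 606.4 -197.   151.1] loc [ 22.  -37.  151.1] toolx yaw 5.82 F [-4.5 -0.9  1.5] open 0.01
move tool [-2.1 -2.  -4.9]
```

Emit:
play_rows(
  plan=[
    {"x": 3,"y": 0,"z": 0,"spin": 0,"gripper": -1},
    {"x": 3,"y": 0,"z": 0,"spin": 0,"gripper": -1},
    {"x": 0,"y": 0,"z": 0,"spin": 0,"gripper": -1},
    {"x": 0,"y": 0,"z": 0,"spin": 0,"gripper": -1},
    {"x": 0,"y": 0,"z": 0,"spin": 0,"gripper": -1},
  ],
)

```text
t: 9.45
position: [607.0, -197.5, 150.8]
tcp_rot: [-0.001, 0.999, 0.05, -0.007]
force: [-6.0, 0.7, 1.0]
opening: 0.007
```

Emit:
play_rows(
  plan=[
    {"x": -15,"y": 0,"z": 0,"spin": 0,"gripper": -1},
    {"x": -40,"y": 0,"z": 0,"spin": 0,"gripper": -1},
    {"x": -40,"y": 0,"z": -20,"spin": 0,"gripper": -1},
    {"x": -30,"y": 0,"z": -45,"spin": 0,"gripper": -1},
    {"x": -10,"y": 0,"z": -45,"spin": 0,"gripper": -1},
  ],
)

```text
t: 9.95
position: [475.3, -208.0, 257.9]
tcp_rot: [-0.004, 0.999, 0.052, -0.003]
force: [0.7, -1.0, 0.7]
opening: 0.004
```

```bash
python3 - <<'E'
from h import *
import cv2
st()
b=snapshot("side")[180:255,245:345,::-1]
cv2.imwrite("pics/m5.png",cv2.resize(b,(800,600),interpolation=cv2.INTER_CUBIC))
E
```

```text
t 9.95 pos [ 475.3 -208.   257.9] loc [-109.4  -31.9  257.9] toolx yaw 5.91 F [ 0.7 -1.   0.7] open 0.0
```

View pics/m5.png

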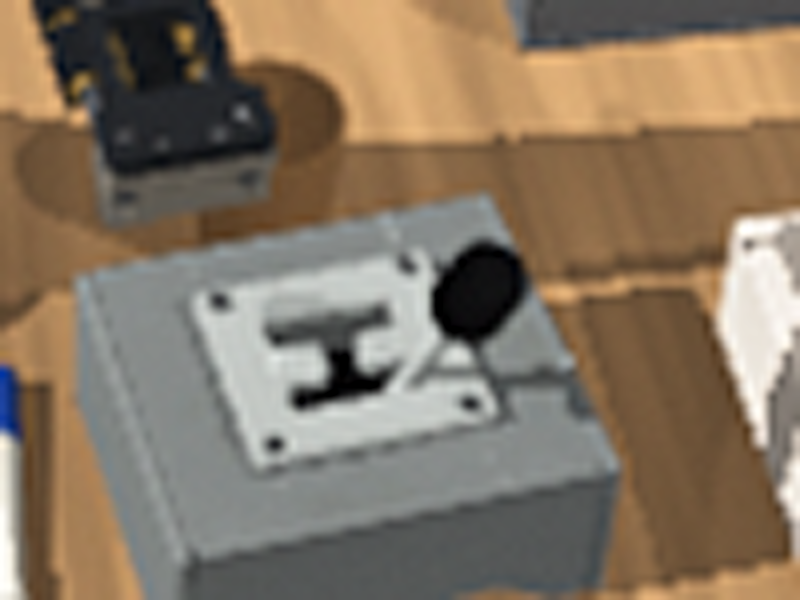

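The knob is at (478,292), against (476,287) predicted for fully home in third. The tool hit a firm stop, is now clear of the lever, and cup and marker haven't moved.

```bash
python3 -c "
from h import *
st();print(hand_in())"
```

```text
t 10.0 pos [ 478.9 -209.6  266.1] loc [-106.1  -33.9  266.1] toolx yaw 5.88 F [ 1.5 -0.3  4.8] open 0.01
the job is handed in; nothing more can be done
None
```

The lever is in third, and I handed the job in at about 10 s. With shut fingertips I pushed it forward into neutral, across to the right, then forward until it stopped, and backed the tool clear.

**Checks that agreed:**
- **Lever position:** after the last push the side view shows the knob at (478,292). Fully home in third should appear at (476,287), so it is about 0.29 rad forward and 0.22 rad right.
- **End stop:** the push force rose from about 2.4 N to 6 N while the tool stopped advancing.
- **Neutral positions:** both matched their predicted pixels to within about 0.02 rad, so the lever stayed well away from first and fourth.

**Less certain:**
- **Start position:** my first knob measurement put the lever at about -0.22 rad rather than the stated -0.29. I took this as measurement error, and it did not affect the pushes.
- **Final force reading:** the last reading was 4.8 N vertical with the tool well clear. I think that is the arm stopping after its rise, but I did not read it again.
- **Other objects:** cup_a and the marker showed no movement in the side crops. I did not measure cup_b, mug, bottle and pencil tin again; the tool travelled above or clear of them.

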